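Load a coin cell under the sprung contact flap of a test fixture

ROBOT

A 7-joint arm with a two-finger parallel gripper is mounted at the origin on a cart in front of the work surface, level with it; the furniture and walls round the work are solid. World frame = base frame: x ahead of the robot, y to its left, z up, the work surface at z = 0. Lengths are in m, angles in rad, forces in N, time in s.
With the tool pointing down it reaches from about 0.4 to 0.875 m from the base axis. Payload 19.3 kg.
Tool frame: the origin (TCP) lies at the very end of the fingers, on their centre line; the grasp point (between the pads) lies 19 mm behind it; z points along the fingers, y is the line along which they close (so a half turn about z gives the same grasp; the last joint's range is limited). The gripper opens to 85 mm and grips with 20 to 120 N. Pads are 22 mm wide; open, the fingers measure 114 mm over their backs; the gripper's body (76 mm by 85 mm) begins 54 mm behind the grasp point. The pads swing forward as they close: fully open they stand 13 mm farther back than shut.
Start: joints at [-1.183, 0.521, -0.036, 1.599, 0.021, 1.021, -0.113], TCP at [0.276, 0.561, 0.231] pointing down, gripper open.
Joint ranges: [-2.91, 2.91], [-0.3, 2.13], [-1.5, 1.42], [0.17, 2.43], [-1.26, 4.41], [0.16, 1.93], [-2.52, 2.52]. Speed limits (rad/s): [1.89, 1.89, 2.39, 2.39, 3.01, 3.01, 3.01].

INTERFACE

Orientations are given as [roll, pitch, yaw] about the fixed x, y, z axes, in that order (R = Rz(yaw) Ry(pitch) Rx(roll)).
In Python, from workcell import bot gives the robot as it stands.
- The arm moves only by the tool servo_tool, never from a script. Its argument "plan" is a list of rows, each a list of 7 numbers: the finger opening in cm, from 0 to 8.54, then the shift along the tool's x, y, z in cm, then the turn, a rotation vector about the tool's x, y, z in degrees. In form: [[fingers, x, y, z, wx, wy, wz], ...]. A call has 1 to 10 rows; each row is the pose to reach, as a shift and turn from the pose commanded when the call began, along the tool's axes at that moment; what a row does not reach only later rows make up. A row lasts 1/10 s, in which the tool goes at most 50 mm and 8.59 degrees, less where a joint would pass 70% of its speed; a pose out of reach is approached as far as the arm can. A call with a gripper value outside its range is refused whole. The fingers move at their own pace and stop on an object; "force" is the grip in N (left out, the last holds). Time passes only in rows, so rows that repeat a pose let the fingers close. It gives the time, the measured TCP pose, the force, the opening and the grip force at its end, in the units of the state.
- bot.observe(): the state, without advancing time (a new reading comes with each control period).
- bot.grab_frame(name): name is "side" or "top" or "wrist"; returns a dict with "frame" (384x512x3 uint8, blue, green, red), "mtx" (3x3 intrinsics, pixels), "R" (3x3) and "t" (3): a world point X has camera coordinates R X + t; the wrist camera has in their place "T_tool_cam" (4x4, takes a point from camera to tool coordinates, whose origin is the TCP and whose axes are the flange's). Camera axes: x right, y down, z forward; pixel columns grow to the right and rows downward; lengths in m; the calibration is good to about 2 mm. A picture is of the moment at which its call begins: read the wrist's pose just before it. There is no depth.
- bot.job_done(): hands the job in; it is judged then, once.
The state is a dict: "clock": time; "qpos": joint angles; "qd": joint speeds; "joint_efforts": joint torques, N m; "position": TCP position; "tool_rot": TCP orientation; "force": force on the tool from outside, world axes, zero at the start; "moment": the same for the moment, N m; "grip_width": finger opening in m; "finger_force": force on a finger pad.
Only numpy, scipy, OpenCV 4.12 (cv2) and the standard library are available. Lean on these libraries where they do the work, as an engineer would, in place of code of your own. Each camera call takes 0.05 s, during which the arm holds its last target. There are 200 camera calls.

TASK

Load the white cell holder that lies on the loading apron into the coin-cell test fixture without picking it up: slide it along the deck to the lane, hold the sprung contact flap up by pressing its lift bar down with one fingertip, and while it is held up push the holder under the flap with the other fingertip until it is fully home against the back stop. Only then let the flap down so that its contact rests on the cell, and leave everything else on the bench as it is.

Things in the scene. Friction and masses are not known exactly. Their poses are not given: they have to be found in the camera images.
- cell_holder_1: White round holder with a finished coin cell: disc 28 mm across, 9 mm high, about 18 g. It starts on the loading apron of the fixture. Origin: centre of its underside, z up.
- test_fixture: Coin-cell test fixture, fixed to the worktop: aluminium base plate (x -128 to 54, y -82 to 50, top z 10 mm) with a grey deck whose flat top is at z 24. Origin on the worktop, right under the nest centre; z up; cells are fed along its +x, roughly away from the robot. All x, y, z in mm below are in this frame. Behind the nest: terminal block, x 28 to 50, posts up to z 53.
- apron (a point): Loading apron, point (-96, 0, 24): the front part of the deck, x -128 to -50, y -39 to 39, open at its front (-x) end. Rails 4 mm high stand on the deck at y +-36 beside it; from x -76 they close in to a lane 30 mm wide, which runs along y 0 from x -44 to the nest.
- nest (a point): Nest centre on the deck's top, point (0, 0, 24): where the underside centre of the holder belongs. The back stop behind it is a block 7 mm high with its face at x 14.5: a holder that is fully home touches it with its centre at x about 0. Axes as the fixture's.
- hinge (a point): Point (0, -32, 28) on the hinge line of the contact flap, which runs along x between two cheeks, x -16 to 32, y -40 to -24, up to z 36. The flap plate spans x -8 to 18, y -34 to 14 over the nest, 44 mm high when level; raised, its free edge stands up to z 60.
- contact_flap (a joint): Flap angle, rad. 0: shut, empty; the brass contact (12 mm across, over the nest) ends 4 mm above the deck and bars the 9 mm high holder, which cannot push it up. 0.156: level, resting on a holder in the nest. From 0.30 a holder passes freely. 0.46: stop. A damped spring shuts it: 4 N (at 0) to 9 N (at 0.46) on the lift bar.
- lift_bar (a point): Middle of the lift bar's top at x -45; moves with it. Bar: flat steel strip with a dark grip, 22 wide, 6 thick, along x from -100 to 14, y -54 to -74 at rest, -56 to -78 pressed. Pressing it down anywhere raises the flap. Its mid top is 18 mm above the deck at angle 0 (outer edge higher by 4), 4 at 0.40, flat, 2 at the stop: the other fingertip, at y 0 and that height, can push the holder.
- cell_holder_2: Bystander: blue cell holder, 28 mm across, 10 mm high, on the worktop left of the fixture. Origin under its centre.
- vial_1: Bystander: sample vial with black cap, 21 mm across, 53 mm high, left of the fixture. Origin under its centre.
- vial_2: Bystander: another such vial, 21 mm across, 53 mm high, behind the first. Origin under its centre.
- petri_dish: Bystander: petri dish, 60 mm across, 12 mm high, on the worktop right of the fixture. Origin under its centre.
- weight_1: Bystander: brass weight with knob, 22 mm across, 26 mm high, on the worktop right of the fixture. Origin under its centre.
- tweezers: Bystander: black tweezers, 116 x 13 x 8 mm, lying on the worktop on the left. Origin under the centre.
There are look-alikes about, which are no part of the job. What is shaped like the cell_holder_1 but black or yellow is not meant.

How it is judged:
On the way, in this order (a step that is already met when the one before it is completed fails the run):
1. the flap is held up by a fingertip while the holder is still in front of it (value of joint contact_flap above 0.28 rad and contact force between the fingers and test_fixture above 1 N and x of cell_holder_1 in the frame of nest below -0.018 m), for 0.1 s.
2. the holder is home in the nest while the flap is still held up (value of joint contact_flap above 0.24 rad and contact force between the fingers and test_fixture above 1 N and horizontal distance between cell_holder_1 and nest below 0.004 m), for 0.1 s.
At the end, for the whole second after the job is handed in: The white holder lies flat in the nest, its centre within 4 mm of the nest centre, at rest, and the flap is down with its contact resting on the cell (angle 0.12 to 0.20 rad) (horizontal distance between cell_holder_1 and nest below 0.004 m and z of cell_holder_1 in the frame of nest between -0.003 and 0.003 m and angle between cell_holder_1's own z axis and vertical below 0.1 rad and value of joint contact_flap between 0.12 and 0.2 rad and linear speed of cell_holder_1 below 0.01 m/s); the robot touches nothing.
It fails at once if the white holder is lifted off the deck (more than 8 mm) or falls off it (z of cell_holder_1 in the frame of nest above 0.008 m or z of cell_holder_1 in the frame of nest below -0.006 m).
It fails at once if the white holder is tipped by more than about 30 degrees (angle between cell_holder_1's own z axis and vertical above 0.5 rad).
It fails at once if a bystander is moved by more than 15 mm (distance of any of cell_holder_2, vial_1, vial_2, petri_dish, weight_1, tweezers from where it was at the start of the episode above 0.015 m).
It also fails if it takes over 61 s, if anything falls off the work surface, if the arm or the gripper's body presses on something with over 40 N, if the wrist force passes 120 N, or if a joint passes its speed limit or range.

## Working session

There is one attempt and no reset: what is moved stays moved. The work goes in short steps, Python scripts to look and compute and a tool call to move; the robot and the scene stay as the last step left them, time stands still between calls to the robot, and variables do not carry over. Pictures are saved under pics/ and viewed, at most 10 in all, crops included, and the job is handed in when it is done.

Besides the shell and the picture viewer there is one more tool, called as name(argument=value, ...) on one line, values as JSON. servo_tool: Moves the arm, as the interface text tells. Its arguments: {"type":"object","properties":{"plan":{"type":"array","items":{"type":"array","items":{"type":"number"}}},"force":{"type":"number"}},"required":["plan"]}

```bash
mkdir -p pics; python3 - <<'E'
from workcell import bot
import cv2,numpy as np
s=bot.observe();print(s['clock'],s['position'],s['tool_rot'],s['grip_width'])
ims=[]
for n in('top','side'):
    f=bot.grab_frame(n);np.savez('cam_'+n,**{k:np.array(v) for k,v in f.items()});cv2.imwrite(f'pics/{n}0.png',f['frame']);print(n,f['mtx'].tolist(),f['R'].tolist(),f['t'].tolist())
E
```

```text
0.0 [0.27613466 0.5603131  0.23072689] [-3.14045845e+00  1.09860491e-04  2.68384278e+00] 0.08560461330356929
top [[384.34338884321994, 0.0, 257.17898767933707], [0.0, 384.34338884321994, 192.07992332431377], [0.0, 0.0, 1.0]] [[0.0011311085229076105, -0.9999372580172853, -0.01114453329585904], [-0.9969621806949872, -0.0002596774478007801, -0.0778867307795033], [0.07787895002762381, 0.011198776562473645, -0.9968999230344532]] [-0.028847324294905923, 0.5356644844619368, 1.0028602482625237]
side [[486.6463183524552, 0.0, 249.28305229359012], [0.0, 486.6463183524552, 188.78821873506698], [0.0, 0.0, 1.0]] [[0.9987376899917647, 0.0481542368881577, -0.014289718668780085], [0.011241801623418366, -0.49155980430501023, -0.8707712562366076], [-0.04895557666061547, 0.8695114307824475, -0.4914806438228136]] [-0.5355189113865656, 0.022148236295241205, 1.2564779719900196]
```

View pics/top0.png

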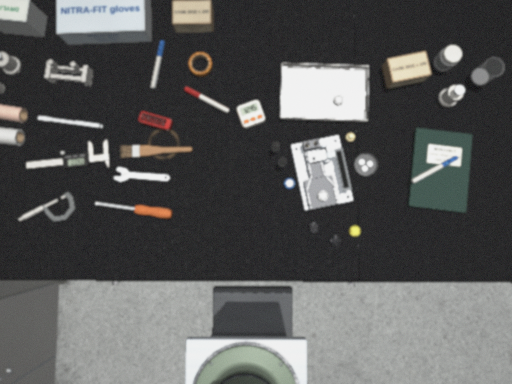

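View pics/side0.png

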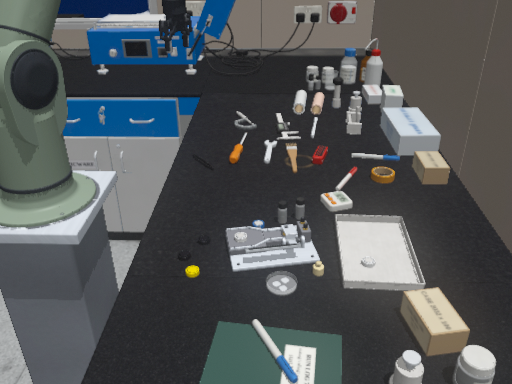

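The top view shows the fixture at about (322,172), with a white disc on its apron at (323,196) and the dark lift bar at (343,170). The look-alikes are a yellow holder at (355,231) and black ones at (314,228) and (336,240). There is a blue one at (289,183), and a white thing in the tray at (338,100). The disc on the apron fits the description, so I'll enlarge it to confirm.

```bash
cat >h.py <<'E'
import numpy as np,cv2
C={n:dict(np.load(f'cam_{n}.npz')) for n in('top','side')}
def ray(n,u,v,z):
    c=C[n];d=c['R'].T@np.linalg.solve(c['mtx'],[u,v,1]);o=-c['R'].T@c['t']
    return o+d*(z-o[2])/d[2]
def proj(n,X):
    c=C[n];p=c['mtx']@(c['R']@np.asarray(X)+c['t']);return p[:2]/p[2]
E
python3 - <<'E'
from h import *
t=C['top']['frame'];s=C['side']['frame']
a=cv2.resize(t[125:220,275:375],None,fx=6,fy=6,interpolation=cv2.INTER_CUBIC)
cv2.imwrite('pics/top1.png',a)
a=cv2.resize(s[205:285,215:335],None,fx=6,fy=6,interpolation=cv2.INTER_CUBIC)
cv2.imwrite('pics/side1.png',a)
E
```

```text
(no output)
```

View pics/top1.png

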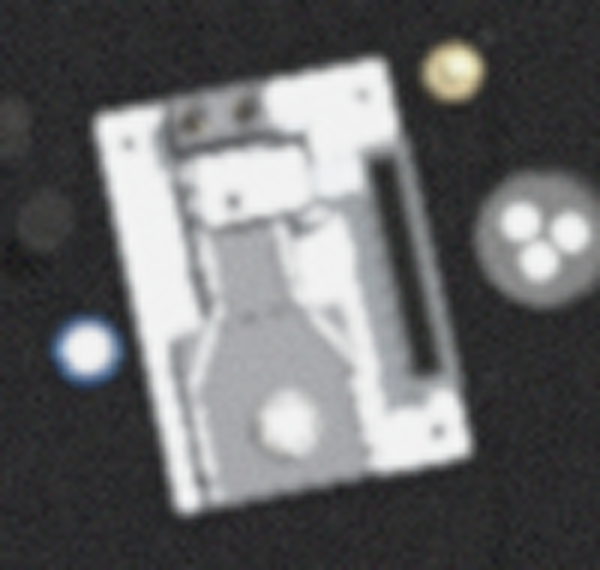

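View pics/side1.png

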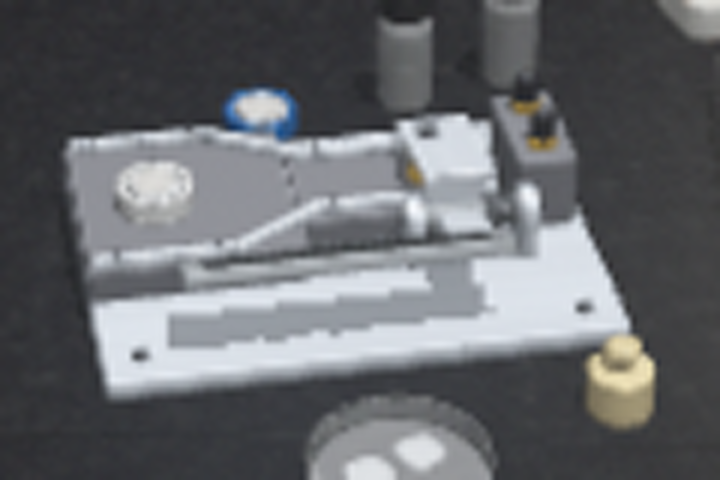

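The crops confirm the white disc on the apron at top-crop (290,425). The plate corners are at crop (95,115), (383,58), (470,455) and (180,515). Next I'll fit the fixture pose.

```bash
cat >>h.py <<'E'
def fit():
    t=C['top']['frame'].astype(np.uint8)
    px=np.array([[95,115],[383,58],[470,455],[180,515]])
    px=(px+.5)/6-.5+[275,125]
    W=np.array([ray('top',u,v,.010)[:2] for u,v in px])
    F=np.array([[54,50],[54,-82],[-128,-82],[-128,50]])/1000
    a=F-F.mean(0);b=W-W.mean(0)
    th=np.arctan2((a[:,0]*b[:,1]-a[:,1]*b[:,0]).sum(),(a*b).sum())
    R=np.array([[np.cos(th),-np.sin(th)],[np.sin(th),np.cos(th)]])
    return R,W.mean(0)-R@F.mean(0),th,(W-(F@R.T+W.mean(0)-R@F.mean(0)))
E
python3 - <<'E'
from h import *
R,o,th,res=fit();print(o,th,np.degrees(th));print(res*1000)
u=(np.array([290,425])+.5)/6-.5+[275,125]
w=ray('top',*u,.033);print('holder',w,(R.T@(w[:2]-o))*1000)
# side check
u=(np.array([155,183])+.5)/6-.5+[215,205]
w=ray('side',*u,.033);print('holder side',w,(R.T@(w[:2]-o))*1000)
for c in((107,395),(632,332)):
    u=(np.array(c)+.5)/6-.5+[215,205];w=ray('side',*u,.010);print((R.T@(w[:2]-o))*1000)
E
```

```text
[ 0.6240487  -0.17887483] 0.19976580429666466 11.445737477235252
[[ 1.12282238  0.6932664 ]
 [ 0.92160358 -0.36335361]
 [-0.68075894 -0.25406574]
 [-1.36366702 -0.07584705]]
holder [ 0.52598734 -0.20115514  0.033     ] [-100.53252468   -2.37794885]
holder side [ 0.52747778 -0.20232014  0.033     ] [-99.30291135  -3.81553529]
[-127.74817586  -90.06378657]
[ 53.28537431 -86.76778148]
```

```bash
cat >>h.py <<'E'
from scipy.spatial.transform import Rotation as Ro
def fx(p):  # world->fixture mm
    R,o,th,_=fit();return np.r_[R.T@(np.array(p[:2])-o)*1000,p[2]*1000]
def delta(s,xyz,yawdeg=None,fixture=True):
    R,o,th,_=fit()
    T=np.r_[R@(np.array(xyz[:2])/1000)+o,xyz[2]/1000] if fixture else np.array(xyz)/1000
    r=Ro.from_euler('xyz',s['tool_rot'])
    g=Ro.from_euler('xyz',[np.pi,0,th if yawdeg is None else np.radians(yawdeg)])
    return (r.inv().apply(T-s['position'])*100).round(2),(r.inv()*g).as_rotvec(degrees=True).round(2)
E
python3 - <<'E'
from h import *
from workcell import bot
s=bot.observe()
print(delta(s,[480,150,200],82,False))
E
```

```text
(array([-36.42, -27.8 ,   3.11]), array([-5.000e-02,  4.000e-02,  7.177e+01]))
```

servo_tool(plan=[[0,-36.4,-27.8,3,0,0,71.8],[0,-36.4,-27.8,3,0,0,71.8],[0,-36.4,-27.8,3,0,0,71.8],[0,-36.4,-27.8,3,0,0,71.8],[0,-36.4,-27.8,3,0,0,71.8],[0,-36.4,-27.8,3,0,0,71.8],[0,-36.4,-27.8,3,0,0,71.8],[0,-36.4,-27.8,3,0,0,71.8],[0,-36.4,-27.8,3,0,0,71.8],[0,-36.4,-27.8,3,0,0,71.8]], force=20)

```text
clock: 1.1
position: [0.4815, 0.145, 0.2011]
tool_rot: [3.141, 0.002, 1.422]
force: [-1.2, 1.3, 0.6]
grip_width: -0.0
finger_force: 0.0
```

```bash
python3 - <<'E'
from h import *
from workcell import bot
s=bot.observe();print(s['position'],s['qpos'],s['grip_width'])
print(delta(s,[-145,-3,90]))
E
```

```text
[0.48145682 0.14504212 0.2011116 ] [-0.68096419  0.38712208  0.34902614  1.96254967 -0.17465114  0.82110644
 -0.38463909] -1.1555787810850956e-05
(array([-35.14,   5.36,  11.18]), array([1.000e-01, 7.000e-02, 7.005e+01]))
```

servo_tool(plan=[[0,-35.1,5.4,11.2,0,0,70],[0,-35.1,5.4,11.2,0,0,70],[0,-35.1,5.4,11.2,0,0,70],[0,-35.1,5.4,11.2,0,0,70],[0,-35.1,5.4,11.2,0,0,70],[0,-35.1,5.4,11.2,0,0,70],[0,-35.1,5.4,11.2,0,0,70],[0,-35.1,5.4,11.2,0,0,70],[0,-35.1,5.4,11.2,0,0,70],[0,-35.1,5.4,11.2,0,0,70]])

```text
clock: 2.1
position: [0.484, -0.2045, 0.0889]
tool_rot: [-3.141, 0.001, 0.21]
force: [-0.2, 0.5, 1.0]
grip_width: 0.0002
finger_force: 0.0
```

```bash
python3 - <<'E'
from h import *
from workcell import bot
s=bot.observe();print(s['position'],fx(s['position']),s['qpos'],s['force'])
print(delta(s,[-145,-3,29]))
f=bot.grab_frame('wrist');print(f['mtx'].tolist(),np.array(f['T_tool_cam']).round(3).tolist())
np.savez('w1',**{k:np.array(v) for k,v in f.items()},pos=s['position'],rot=s['tool_rot'])
cv2.imwrite('pics/w1.png',f['frame'])
E
```

```text
[ 0.48404627 -0.20448839  0.08890362] [-142.3009689     2.67787464   88.90361671] [-0.10589477  0.65381632  0.55241551  1.99503116 -0.55798035  0.64675652
 -0.54962593] [-0.18583235  0.47942996  0.97412978]
(array([-0.27,  0.57,  5.99]), array([-0.03,  0.06,  0.56]))
[[270.8501060676581, 0.0, 257.9380638125371], [0.0, 270.8501060676581, 190.9500189200098], [0.0, 0.0, 1.0]] [[-0.001, -0.964, -0.267, 0.068], [1.0, -0.0, -0.001, 0.001], [0.001, -0.267, 0.964, -0.142], [0.0, 0.0, 0.0, 1.0]]
```

View pics/w1.png

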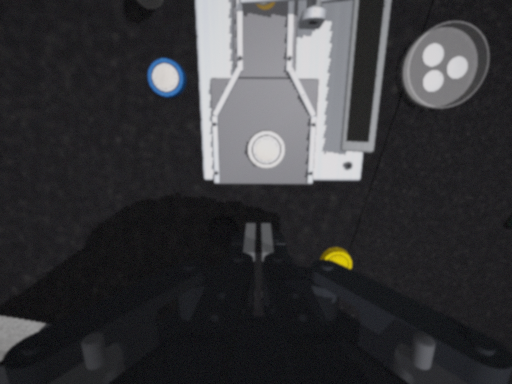

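The wrist view shows the holder at (267,149), the apron's front corners at about (216,183) and (311,185), and the shut fingertips near (258,230). I'll refine the fixture frame from these.

```bash
cat >>h.py <<'E'
def wray(f,u,v,z):
    r=Ro.from_euler('xyz',f['rot']);T=f['T_tool_cam']
    d=r.apply(T[:3,:3]@np.linalg.solve(f['mtx'],[u,v,1]));o=r.apply(T[:3,3])+f['pos']
    return o+d*(z-o[2])/d[2]
E
python3 - <<'E'
from h import *
f=dict(np.load('w1.npz'))
for n,u,v,z in[('hold',267,149,.033),('frontL',216,183,.024),('frontR',313,185,.024),('laneL rail -44',240,67,.028),('laneR',292,67,.028),('laneLtop',242,15,.028),('laneRtop',290,15,.028),('funnelL -76',216,123,.028),('R',313,120,.028),('barL',346,150,.042),('barR',373,152,.046),('plateFL',205,181,.01),('plateFR',361,181,.01),('tipL',250,225,.089),('tipR',267,225,.089)]:
    print(n,fx(wray(f,u,v,z)).round(1))
E
```

```text
hold [-97.4  -3.9  33. ]
frontL [-125.5   35.5   24. ]
frontR [-126.4  -40.9   24. ]
laneL rail -44 [-41.9  15.6  28. ]
laneR [-41.6 -20.3  28. ]
laneLtop [-10.3  14.   28. ]
laneRtop [-10.1 -17.6  28. ]
funnelL -76 [-79.5  33.4  28. ]
R [-76.8 -37.   28. ]
barL [-96.5 -58.5  42. ]
barR [-97.3 -75.7  46. ]
plateFL [-127.3   46.9   10. ]
plateFR [-126.1  -83.8   10. ]
tipL [-133.5    6.8   89. ]
tipR [-133.4   -2.8   89. ]
```

```bash
sed -i 's|return R,W.mean(0)-R@F.mean(0),th|return R,W.mean(0)-R@F.mean(0)+R@[.0015,-.002],th|' h.py; python3 - <<'E'
from h import *
from workcell import bot
s=bot.observe();print(s['clock'],fx(s['position']))
print(delta(s,[-143,-1.7,28]),delta(s,[-125,-1.7,28]),delta(s,[-70,-0.5,28]))
E
```

```text
2.15 [-143.34009496    5.30075678   89.16981903]
(array([0.03, 0.7 , 6.12]), array([-0.03,  0.02,  0.69])) (array([1.83, 0.73, 6.12]), array([-0.03,  0.02,  0.69])) (array([7.33, 0.67, 6.11]), array([-0.03,  0.02,  0.69]))
```

servo_tool(plan=[[0,0,0.7,3,0,0,0.7],[0,0,0.7,5,0,0,0.7],[0,0,0.7,6.1,0,0,0.7],[0,0,0.7,6.1,0,0,0.7],[0,0,0.7,6.1,0,0,0.7]])

```text
clock: 2.65
position: [0.4861, -0.2112, 0.029]
tool_rot: [3.142, -0.001, 0.198]
force: [0.8, -0.0, -0.7]
grip_width: -0.0001
finger_force: 0.0
```

```bash
python3 - <<'E'
from h import *
from workcell import bot
s=bot.observe();print(s['clock'],fx(s['position']),s['force'])
print(delta(s,[-127,-1.7,28]),delta(s,[-70,-0.5,28]))
E
```

```text
2.65 [-143.10097216   -2.33149081   29.01352348] [ 0.82453854 -0.00942722 -0.73166345]
(array([ 1.61, -0.07,  0.1 ]), array([ 0.  , -0.03, -0.1 ])) (array([ 7.31, -0.2 ,  0.11]), array([ 0.  , -0.03, -0.1 ]))
```

Now a slow push: holder from x −99 to about −45.

servo_tool(plan=[[0,1.0,-0.05,0.1,0,0,0],[0,1.8,-0.05,0.1,0,0,0],[0,2.5,-0.05,0.1,0,0,0],[0,3.2,-0.1,0.1,0,0,0],[0,3.9,-0.1,0.1,0,0,0],[0,4.6,-0.1,0.1,0,0,0],[0,5.2,-0.15,0.1,0,0,0],[0,5.7,-0.15,0.1,0,0,0],[0,6.1,-0.2,0.1,0,0,0],[0,6.3,-0.2,0.1,0,0,0]])

```text
clock: 3.65
position: [0.5475, -0.1971, 0.0272]
tool_rot: [-3.142, 0.0, 0.197]
force: [0.3, 0.5, -0.6]
grip_width: 0.0001
finger_force: 0.1
```

```bash
python3 - <<'E'
from h import *
from workcell import bot
s=bot.observe();print(s['clock'],fx(s['position']),s['force'])
f=bot.grab_frame('wrist')
np.savez('w2',**{k:np.array(v) for k,v in f.items()},pos=s['position'],rot=s['tool_rot'])
cv2.imwrite('pics/w2.png',f['frame'])
E
```

```text
3.65 [-80.18506424  -0.70631965  27.24522837] [ 0.31530996  0.49562358 -0.6378311 ]
```

View pics/w2.png

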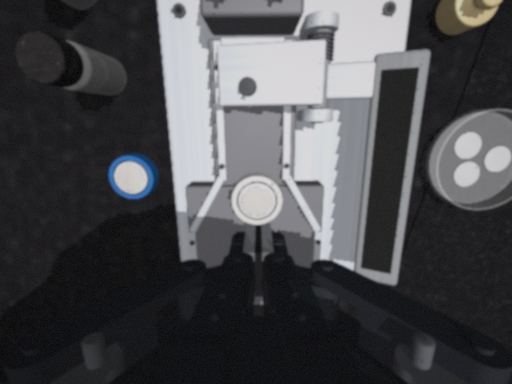

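The holder at (257,201) has been pushed ahead of the tips and is at the mouth of the lane, whose rails are at columns 221 and 287. The lift bar spans columns 362 to 425. I'll measure it and prepare to open the fingers above the bar.

```bash
python3 - <<'E'
from h import *
from workcell import bot
f=dict(np.load('w2.npz'))
for n,u,v,z in[('hold',257,201,.033),('laneL',224,165,.028),('laneR',285,165,.028),('laneLtop',225,110,.028),('laneRtop',285,110,.028),('barFL',358,268,.042),('barFR',397,284,.046),('barBL',378,55,.042),('barBR',428,52,.046),('frontL',185,262,.024),('frontR',325,262,.024)]:
    print(n,fx(wray(f,u,v,z)).round(1))
s=bot.observe()
print(delta(s,[-88,0,70]),delta(s,[-88,-33,70]))
E
```

```text
hold [-55.4  -0.8  33. ]
laneL [-37.   16.6  28. ]
laneR [-37.1 -15.6  28. ]
laneLtop [-9.2 15.1 28. ]
laneRtop [ -9.3 -15.   28. ]
barFL [-89.9 -54.1  42. ]
barFR [-96.9 -73.7  46. ]
barBL [ 12.8 -52.9  42. ]
barBR [ 13.1 -71.8  46. ]
frontL [-96.5  42.7  24. ]
frontR [-96.8 -41.4  24. ]
(array([-0.79, -0.07, -4.27]), array([ 0.  , -0.  , -0.16])) (array([-0.78,  3.23, -4.27]), array([ 0.  , -0.  , -0.16]))
```

servo_tool(plan=[[0,-0.6,0,-1,0,0,0],[0,-0.6,0,-3,0,0,0],[5.8,-0.6,1.5,-4.3,0,0,0],[5.8,-0.6,3.25,-4.3,0,0,0],[5.8,-0.6,3.25,-4.3,0,0,0],[5.8,-0.6,3.25,-4.3,0,0,0],[5.8,-0.6,3.25,-4.3,0,0,0],[5.8,-0.6,3.25,-4.3,0,0,0]])

```text
clock: 4.5
position: [0.5474, -0.2297, 0.0702]
tool_rot: [-3.141, 0.0, 0.197]
force: [-0.3, 0.2, -0.8]
grip_width: 0.0578
finger_force: 0.0
```

```bash
python3 - <<'E'
from h import *
from workcell import bot
s=bot.observe();print(s['clock'],fx(s['position']),s['force'],s['grip_width'])
f=bot.grab_frame('wrist')
np.savez('w3',**{k:np.array(v) for k,v in f.items()},pos=s['position'],rot=s['tool_rot'])
cv2.imwrite('pics/w3.png',f['frame'])
print(delta(s,[-86,-33,46]),delta(s,[-86,-33,28]))
E
```

```text
4.5 [-86.68275739 -32.57522976  70.23472702] [-0.33915994  0.17618491 -0.79473084] 0.05781324927490104
(array([0.07, 0.04, 2.42]), array([-0.03,  0.02, -0.15])) (array([0.07, 0.04, 4.22]), array([-0.03,  0.02, -0.15]))
```

View pics/w3.png

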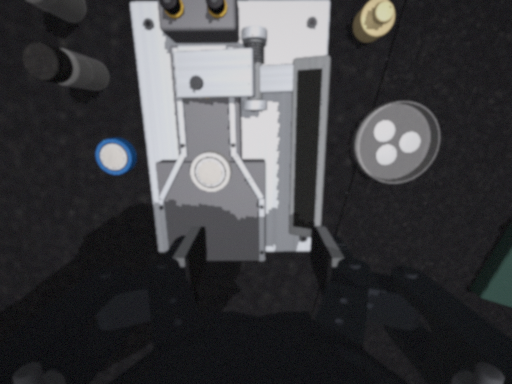

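The open fingertips, at about (190,245) and (325,245), straddle correctly: one is behind the holder at (210,172), the other is over the bar's near end at (305,235). Pressing down in stages.

servo_tool(plan=[[5.8,0.1,0,1.0,0,0,0],[5.8,0.1,0,2.0,0,0,0],[5.8,0.1,0,2.6,0,0,0],[5.8,0.1,0,3.1,0,0,0],[5.8,0.1,0,3.5,0,0,0],[5.8,0.1,0,3.5,0,0,0]])

```text
clock: 5.15
position: [0.5486, -0.2306, 0.035]
tool_rot: [3.141, 0.0, 0.196]
force: [-1.3, -0.8, 4.7]
grip_width: 0.0577
finger_force: 1.9
```

```bash
python3 - <<'E'
from h import *
from workcell import bot
s=bot.observe();print(s['clock'],fx(s['position']),s['force'],s['moment'],s['grip_width'])
f=bot.grab_frame('side');cv2.imwrite('pics/s2.png',cv2.resize(f['frame'][190:290,195:335],None,fx=5,fy=5,interpolation=cv2.INTER_CUBIC))
E
```

```text
5.15 [-85.75511538 -33.69698994  35.02449708] [-1.30795322 -0.79392369  4.67592011] [-0.28387745  0.11478624 -0.06635448] 0.057736062705184374
```

View pics/s2.png

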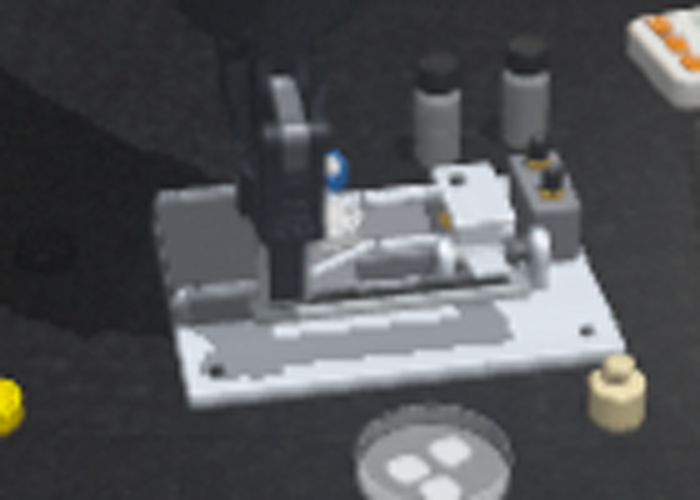

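The finger is on the bar with about 5 N, so the flap is barely lifting. Pressing on.

servo_tool(plan=[[5.8,0,0.05,0.3,0,0,0],[5.8,0,0.05,0.6,0,0,0],[5.8,0,0.05,0.8,0,0,0],[5.8,0,0.05,0.8,0,0,0],[5.8,0,0.05,0.8,0,0,0]])

```text
clock: 5.7
position: [0.549, -0.2313, 0.0278]
tool_rot: [3.14, -0.001, 0.196]
force: [-0.8, -2.2, 5.9]
grip_width: 0.058
finger_force: 2.8
```

```bash
python3 - <<'E'
from h import *
from workcell import bot
s=bot.observe();print(s['clock'],fx(s['position']),s['force'],s['moment'],s['grip_width'])
f=bot.grab_frame('wrist')
np.savez('w4',**{k:np.array(v) for k,v in f.items()},pos=s['position'],rot=s['tool_rot'])
cv2.imwrite('pics/w4.png',f['frame'])
E
```

```text
5.7 [-85.47605965 -34.50954159  27.79511989] [-0.82141033 -2.24035522  5.92807207] [-0.8047087   0.08078341 -0.07308871] 0.0579892283530599
```

View pics/w4.png

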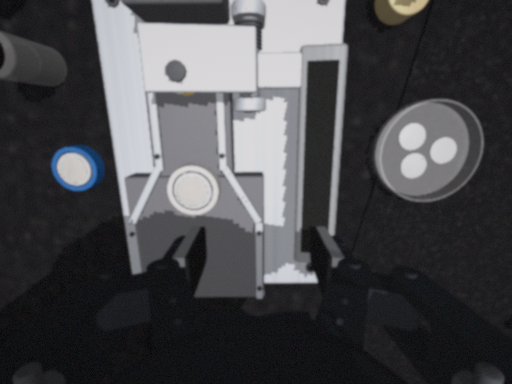

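The flap is rising. The left tip at about (195,240) lines up behind the holder at (192,190).

servo_tool(plan=[[5.8,0,0,0.25,0,0,0],[5.8,0,0,0.45,0,0,0],[5.8,0,0,0.45,0,0,0],[5.8,0,0,0.45,0,0,0]])

```text
clock: 6.15
position: [0.5491, -0.2316, 0.0234]
tool_rot: [3.14, -0.001, 0.196]
force: [-1.1, -3.8, 7.0]
grip_width: 0.0583
finger_force: 3.3
```

```bash
python3 - <<'E'
from h import *
from workcell import bot
s=bot.observe();print(s['clock'],fx(s['position']),s['force'],s['moment'],s['grip_width'])
f=bot.grab_frame('wrist')
np.savez('w5',**{k:np.array(v) for k,v in f.items()},pos=s['position'],rot=s['tool_rot'])
f2=bot.grab_frame('side')
a=cv2.resize(f['frame'][:300,80:360],None,fx=1.4,fy=1.4)
b=cv2.resize(f2['frame'][190:290,195:335],None,fx=2.8,fy=2.8,interpolation=cv2.INTER_CUBIC)
h=max(len(a),len(b));p=lambda x:cv2.copyMakeBorder(x,0,h-len(x),0,0,0)
cv2.imwrite('pics/w5.png',np.hstack([p(a),p(b)]))
E
```

```text
6.15 [-85.46716999 -34.8058247   23.3964892 ] [-1.10079436 -3.81738046  6.99294018] [-1.04665162  0.07288567 -0.03994212] 0.05827065768042627
```

View pics/w5.png

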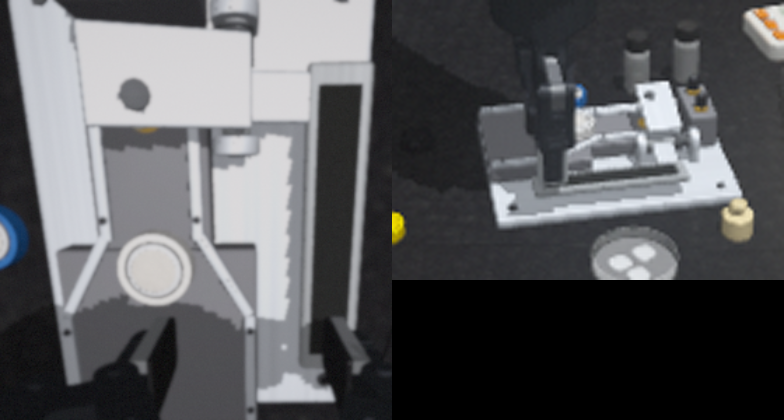

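The flap is well up. By force it is about 0.35 rad and by geometry about 0.38 rad, and the side view shows it tilted. I'll press 1 mm more and push the holder part way.

servo_tool(plan=[[5.8,0,0,0.1,0,0,0],[5.8,0.5,0,0.1,0,0,0],[5.8,1.0,0,0.1,0,0,0],[5.8,1.5,0,0.1,0,0,0],[5.8,2.0,0,0.1,0,0,0],[5.8,2.5,0,0.1,0,0,0],[5.8,3.0,0,0.1,0,0,0],[5.8,3.4,0,0.1,0,0,0],[5.8,3.7,0,0.1,0,0,0],[5.8,3.8,0,0.1,0,0,0]])

```text
clock: 7.25
position: [0.5857, -0.2235, 0.0221]
tool_rot: [3.142, 0.001, 0.196]
force: [-4.8, -1.2, 7.5]
grip_width: 0.0576
finger_force: 3.8
```

```bash
python3 - <<'E'
from h import *
from workcell import bot
s=bot.observe();print(s['clock'],fx(s['position']),s['force'],s['moment'],s['grip_width'])
f=bot.grab_frame('wrist')
np.savez('w6',**{k:np.array(v) for k,v in f.items()},pos=s['position'],rot=s['tool_rot'])
cv2.imwrite('pics/w6.png',cv2.resize(f['frame'][60:310,100:360],None,fx=2,fy=2))
print(delta(s,[-26,-34,22.5]))
E
```

```text
7.25 [-47.98110168 -34.15905328  22.12966115] [-4.84715392 -1.20577986  7.53512939] [-0.48108961  1.31431096 -0.19301058] 0.05761403185828754
(array([ 2.2 , -0.02, -0.04]), array([ 0.  ,  0.03, -0.2 ]))
```

View pics/w6.png

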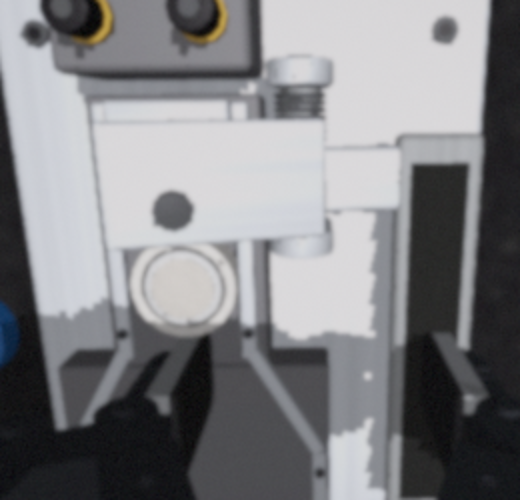

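The holder, at crop (183,288), is in the lane right in front of the raised flap. I've now viewed 11 pictures, one more than the allowed 10, so I'll view no more and work from numbers. Pushing on towards the stop.

servo_tool(plan=[[5.8,0.4,0,0,0,0,0],[5.8,0.8,0,0,0,0,0],[5.8,1.2,0,0,0,0,0],[5.8,1.5,0,0,0,0,0],[5.8,1.75,0,0,0,0,0],[5.8,1.9,0,0,0,0,0],[5.8,1.9,0,0,0,0,0]])

```text
clock: 8.0
position: [0.6043, -0.2199, 0.0222]
tool_rot: [3.141, 0.0, 0.196]
force: [-3.9, -0.1, 8.4]
grip_width: 0.0584
finger_force: 3.7
```

```bash
python3 - <<'E'
from h import *
from workcell import bot
s=bot.observe();print(s['clock'],fx(s['position']),s['force'],s['moment'],s['grip_width'])
E
```

```text
8.0 [-28.97477212 -34.26446164  22.16896839] [-3.93196365 -0.08137966  8.37623272] [-0.35232444  0.76421226 -0.11463501] 0.05838309832226224
```

Now 1 mm steps, watching for the rise in force at the stop.

servo_tool(plan=[[5.8,0.1,0,0,0,0,0],[5.8,0.2,0,0,0,0,0],[5.8,0.3,0,0,0,0,0],[5.8,0.3,0,0,0,0,0]])

```text
clock: 8.4
position: [0.6071, -0.2193, 0.0221]
tool_rot: [3.141, 0.001, 0.196]
force: [-3.7, -0.7, 6.7]
grip_width: 0.0581
finger_force: 3.7
```

servo_tool(plan=[[5.8,0.1,0,0,0,0,0],[5.8,0.1,0,0,0,0,0]])

```text
clock: 8.6
position: [0.6081, -0.2191, 0.0221]
tool_rot: [3.141, 0.001, 0.196]
force: [-4.5, -1.0, 7.0]
grip_width: 0.0578
finger_force: 3.7
```

servo_tool(plan=[[5.8,0.1,0,0,0,0,0],[5.8,0.1,0,0,0,0,0]])

```text
clock: 8.8
position: [0.6091, -0.2189, 0.0222]
tool_rot: [3.141, 0.001, 0.196]
force: [-4.4, -0.8, 7.4]
grip_width: 0.0585
finger_force: 3.7
```

servo_tool(plan=[[5.8,0.1,0,0,0,0,0],[5.8,0.1,0,0,0,0,0]])

```text
clock: 9.0
position: [0.61, -0.2187, 0.0222]
tool_rot: [3.141, 0.001, 0.196]
force: [-4.8, -2.2, 7.8]
grip_width: 0.058
finger_force: 3.7
```

servo_tool(plan=[[5.8,0.1,0,0,0,0,0],[5.8,0.1,0,0,0,0,0]])

```text
clock: 9.2
position: [0.6104, -0.2187, 0.0221]
tool_rot: [-3.141, 0.002, 0.196]
force: [-7.8, -1.6, 8.5]
grip_width: 0.0576
finger_force: 6.1
```

servo_tool(plan=[[5.8,0.1,0,0,0,0,0],[5.8,0.1,0,0,0,0,0]])

```text
clock: 9.4
position: [0.6106, -0.2187, 0.022]
tool_rot: [-3.141, 0.003, 0.196]
force: [-12.9, -2.0, 11.5]
grip_width: 0.058
finger_force: 8.3
```

The force has jumped and the motion stalled, so the holder is home against the stop. Backing off a little, then raising gently to let the flap down.

servo_tool(plan=[[5.8,0,0,0,0,0,0],[5.8,-0.3,0,0,0,0,0],[5.8,-0.6,0,0,0,0,0],[5.8,-0.8,0,-0.2,0,0,0],[5.8,-0.8,0,-0.5,0,0,0],[5.8,-0.8,0,-0.8,0,0,0],[5.8,-0.8,0,-1.2,0,0,0],[5.8,-0.8,0,-1.6,0,0,0],[5.8,-0.8,0,-2.4,0,0,0],[5.8,-0.8,0,-3.4,0,0,0]])

```text
clock: 10.4
position: [0.6042, -0.2197, 0.0562]
tool_rot: [-3.141, 0.001, 0.196]
force: [0.0, 0.2, -0.7]
grip_width: 0.0578
finger_force: 0.0
```

servo_tool(plan=[[5.8,-3,0,-3,0,0,0],[5.8,-6,0,-6,0,0,0],[5.8,-6,0,-6,0,0,0],[5.8,-6,0,-6,0,0,0]])

```text
clock: 10.8
position: [0.546, -0.2314, 0.1171]
tool_rot: [3.141, -0.002, 0.196]
force: [0.9, 0.2, 0.4]
grip_width: 0.0579
finger_force: 0.0
```

```bash
python3 - <<'E'
from h import *
from workcell import bot
s=bot.observe();print(s['clock'],fx(s['position']),s['force'])
f=bot.grab_frame('wrist');f={k:np.array(v) for k,v in f.items()};f.update(pos=s['position'],rot=s['tool_rot'])
np.savez('w7',**f)
# project lane centreline on holder-top plane (z 33) back to wrist image & print brightness profile
R,o,th,_=fit();r=Ro.from_euler('xyz',f['rot']);T=np.linalg.inv(f['T_tool_cam'])
g=cv2.cvtColor(f['frame'],cv2.COLOR_BGR2GRAY)
for y in(-6,0,6):
  L=[]
  for x in range(-40,20,2):
    X=np.r_[R@[x/1000,y/1000]+o,.033]
    p=f['mtx']@(T[:3,:3]@r.inv().apply(X-f['pos'])+T[:3,3]);p=p[:2]/p[2]
    L.append((x,int(g[int(round(p[1])),int(round(p[0]))]) if 0<=p[1]<384 else -1))
  print(y,L)
E
```

```text
10.8 [-88.3780836  -33.96906731 117.07344884] [0.89507868 0.21431265 0.38902313]
-6 [(-40, 138), (-38, 139), (-36, 140), (-34, 139), (-32, 141), (-30, 141), (-28, 140), (-26, 141), (-24, 140), (-22, 142), (-20, 143), (-18, 141), (-16, 142), (-14, 142), (-12, 117), (-10, 151), (-8, 147), (-6, 180), (-4, 216), (-2, 217), (0, 217), (2, 216), (4, 216), (6, 216), (8, 216), (10, 216), (12, 216), (14, 215), (16, 216), (18, 215)]
0 [(-40, 139), (-38, 140), (-36, 140), (-34, 140), (-32, 140), (-30, 139), (-28, 141), (-26, 139), (-24, 142), (-22, 141), (-20, 141), (-18, 142), (-16, 141), (-14, 136), (-12, 178), (-10, 206), (-8, 135), (-6, 182), (-4, 217), (-2, 197), (0, 135), (2, 127), (4, 143), (6, 210), (8, 215), (10, 216), (12, 215), (14, 215), (16, 215), (18, 216)]
6 [(-40, 138), (-38, 138), (-36, 138), (-34, 139), (-32, 138), (-30, 138), (-28, 140), (-26, 139), (-24, 139), (-22, 141), (-20, 140), (-18, 139), (-16, 141), (-14, 139), (-12, 119), (-10, 140), (-8, 148), (-6, 183), (-4, 211), (-2, 154), (0, 127), (2, 98), (4, 119), (6, 199), (8, 215), (10, 216), (12, 215), (14, 216), (16, 216), (18, 215)]
```

The holder's rear edge reads x ≈ −13 mm in the wrist view. Fully home is −14, and the fixture estimate carries about +1.5 mm of bias along x, so this fits. The force readings show the stop contact, and the arm is now clear of everything. Handing in.

```bash
python3 -c "
from workcell import bot
print(bot.job_done())"
```

```text
the job is handed in; nothing more can be done
None
```

The white holder was pushed home against the back stop with the flap held up, the flap was let down onto it and the job was handed in at about 10.9 s; no verdict came back, the final flap angle was inferred rather than measured, and I viewed 11 pictures against the limit of 10.

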